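# Prime the ink pad and clip its cover on

### The arm

A 6-joint arm with a two-finger parallel gripper is mounted at the origin on the work surface. World frame = base frame: x ahead of the robot, y to its left, z up, the work surface at z = 0. Lengths are in m, angles in rad, forces in N, time in s.
With the tool pointing down it reaches from about 0.275 to 0.875 m from the base axis. Payload 12.5 kg.
Tool frame: the origin (TCP) lies on the centre line of the jaws, within the pads' length; the fingertips stand r.finger_overhang ahead of it and the grasp point (between the pads) lies 3 mm ahead of it (r.finger_overhang is the distance from the TCP to the fingertips, in m); z points along the fingers, y is the line along which they close (so a half turn about z gives the same grasp; the last joint's range is limited). The gripper opens to 85 mm and grips with 20 to 120 N. Pads are 22 mm wide; open, the fingers measure 114 mm over their backs; the gripper's body (76 mm by 85 mm) begins 54 mm behind the grasp point. The pads swing forward as they close: fully open they stand 13 mm farther back than shut.
Start: joints at [1.204, 0.351, 1.652, -0, 1.139, -0.085], TCP at [0.153, 0.528, 0.22] pointing down, gripper open.
Joint ranges: [-2.75, 2.75], [-0.79, 2.1], [0.01, 2.65], [-1.57, 4.71], [0.07, 3.14], [-2.87, 2.87]. Speed limits (rad/s): [2.22, 2.22, 2.79, 3.14, 3.14, 3.14].

### API

Orientations are given as a unit quaternion [x, y, z, w].
In Python, from cell import r, optics gives the robot as it stands. The module is installed in compiled form; this text tells all that it offers. Calls block until the motion is done:
- r.move_to(position, orientation): joint-space move of the TCP to a pose.
- r.move_linear(position, rot=None, vel=0.15): straight line of the TCP; rot=None keeps the orientation; vel is the mean speed in m/s.
- r.set_joints(angles): joint-space move.
- r.set_gripper(opening, squeeze=None): opening from 0.0 (shut) to 1.0 (fully open); squeeze is the grip in N (None keeps the last); returns when the fingers have stopped.
- r.sleep(seconds).
- r.inverse_kinematics(position, orientation): joint angles nearest the present ones, or None.
- optics.get_image(name): name is "side" or "top"; returns a dict with "pixels" (400x640x3 uint8, red, green, blue), "depth" (400x640 float32, m along the optical axis (not along the pixel's ray), 0 where there is no reading), "fx", "fy", "cx", "cy" (pixels), "D" ([k1, k2, p1, p2, k3] as OpenCV has them; the pictures are not rectified), "camera_from_world" (4x4, takes a point from world to camera coordinates). Camera axes: x right, y down, z forward; pixel columns grow to the right and rows downward; lengths in m; the calibration is good to about 2 mm. A picture is of the moment at which its call begins.
A pose or a line that the arm cannot do raises r.PlanningError and nothing moves.
- r.hand_in(): hands the job in; it is judged then, once.
Readings, each from a call of its own:
- r.current_t(): time.
- r.current_q(): joint angles.
- r.current_qvel(): joint speeds.
- r.current_effort(): joint torques, N m.
- r.current_tool_pos(): TCP position.
- r.current_ee_rot(): TCP orientation.
- r.current_contact_force(): force on the tool from outside, world axes, zero at the start.
- r.current_torque(): the same for the moment, N m.
- r.current_opening(): opening from 0.0 (shut) to 1.0 (fully open).
- r.current_finger_force(): force on a finger pad.
Only numpy, scipy, OpenCV 4.12 (cv2) and the standard library are available. Lean on these libraries where they do the work, as an engineer would, in place of code of your own. Each camera call takes 0.05 s, during which the arm holds its last target. There are 200 camera calls.

### The job

Put the ink pad away for the day: push the red pump plunger all the way down and let it come back up, then fit the orange cover squarely over the pad and press it down until it snaps past both yellow catches, and go on pressing until it is fully home. Finish while still holding the cover pressed fully down against the springy pad (do not let go of the push), and leave the other things on the table where they are.

Things in the scene. Friction and masses are not known exactly. Their poses are not given: they have to be found in the camera images.
- station: Ink pad station, fixed to the table at a varying place and yaw: aluminium plate 120 (x) x 240 (y) x 6 mm, origin at the centre of its underside, z up. At x 0 it carries a white tub centred at y +50 mm and the red pump plunger at y -75 mm. With the cover fully home, the cover's origin is at (0, 50, 8) mm here, its axes along these (either way round).
- tub_top (a point): Centre of the white tub's top face, 30 mm above the station's origin. The tub is 66 (x) x 96 (y) mm, its top edges bevelled (4 mm in over the last 6 mm). The blue pad stands 6 mm above this when not pressed.
- pump_top (a point): Centre of the top face of the red pump plunger (32 mm across, in a black collar 48 mm across and 12 mm high), 32 mm above the station's origin when up; it moves with the plunger, which goes straight down.
- pump (a joint): Travel of the red pump plunger, m: 0 up, 0.014 fully down. Its spring takes about 2.4 N to start and 8 N at the bottom, and pushes it back up when let go.
- pad (a joint): Travel of the springy blue pad (46 x 76 mm) in the tub, m: 0 up, 0.006 flush with the tub's top. Spring 3 N at the start to 9 N flush. The cover's top pushes it down over the cover's last 6 mm; under a cover clipped on but not held down it reads about 0.003.
- catch_near (a joint): Travel of the yellow sprung catch on the tub's -x side, m: 0 out, grows as pushed in. It sticks 5 mm out of the middle of the tub's long side, tip 18 mm above the station's origin. The cover's lip drives it in 3 mm, then it springs out into the cover's window: the snap, with the cover's origin 13 mm above the station's. Passing both takes up to about 12 N down, then it drops to about 2 N.
- catch_far (a joint): The same for the yellow catch on the tub's +x side.
- cover: Orange cover, loose, right way up on the table at a varying place and yaw, about 120 g. Outside 76 (x) x 106 (y) x 26 mm high; open underneath, inside 70 x 100 x 22 mm deep: 2 mm of play round the tub on each side. A window in each long wall takes a catch. Origin: centre of its lower edge plane, z up. May go on either way round.
- cover_rib (a point): Top centre of the black grip rib in the middle of the cover's top, 52 mm above the cover's origin. The rib is 14 mm thick (cover's x), 56 mm long (y), 26 mm high: pinch it across x from above.
- stamp_a: Bystander: wooden hand stamp standing on the table on the -x side of the station, block 34 x 44 x 20 mm with a turned handle, 64 mm high in all. Origin under its centre.
- stamp_b: Bystander: larger wooden hand stamp, block 44 x 54 x 20 mm, 64 mm high in all. Origin under its centre.
- tape: Bystander: roll of masking tape lying flat near the cover, 80 mm across, 24 mm high. Origin under its centre.
- mug: Bystander: white mug, 80 mm across, 95 mm high. Origin under its centre.
- bowl: Bystander: white bowl, 130 mm across, 55 mm high. Origin under its centre.
- phone: Bystander: black phone lying flat, 150 x 74 x 9 mm. Origin under its centre.
- paint: Bystander: yellow paint bottle with red cap, 44 mm across, 110 mm high. Origin under its centre.
- scissors: Bystander: red-handled scissors lying flat, about 165 mm long. Origin under the middle.
There are look-alikes about, which are no part of the job. Several things look just like the cover: the one meant starts farthest to the robot's left.

How it is judged:
On the way, in this order (a step that is already met when the one before it is completed fails the run):
1. the red pump plunger is pushed all the way down (at least 12 of 14 mm) with the cover off (value of joint pump above 0.012 m and horizontal distance between cover and tub_top above 0.08 m), for 0.05 s.
2. the plunger is back up (within 3 mm) (value of joint pump below 0.003 m), for 0.1 s.
3. the cover sits square on the tub and has snapped past both catches (x of cover in the frame of station between -0.004 and 0.004 m and y of cover in the frame of station between 0.046 and 0.054 m and angle between the z axis of cover and the z axis of station, either way round below 0.06 rad and angle between the x axis of cover and the x axis of station, either way round below 0.1 rad and z of cover in the frame of station below 0.013 m and value of joint each of catch_near, catch_far below 0.0022 m), for 0.05 s.
At the end, for the whole second after the job is handed in: Cover square on the tub (4 mm, 0.1 rad yaw, 0.06 rad tilt), both catches sprung out (within 2.2 mm), held fully home by the fingers: origin under 9.7 mm above the station's, pad down over 4.5 mm of 6, fingers' force on it above 5 N; pump plunger up (within 3 mm) (x of cover in the frame of station between -0.004 and 0.004 m and y of cover in the frame of station between 0.046 and 0.054 m and angle between the z axis of cover and the z axis of station, either way round below 0.06 rad and angle between the x axis of cover and the x axis of station, either way round below 0.1 rad and z of cover in the frame of station below 0.0097 m and value of joint pad above 0.0045 m and contact force between cover and the fingers above 5 N and value of joint pump below 0.003 m and value of joint each of catch_near, catch_far below 0.0022 m); the arm keeps its last pose, push and grip.
It fails at once if a bystander (stamp, tape, mug, bowl, phone, paint bottle, scissors) is moved more than 25 mm or knocked over (distance of any of stamp_a, stamp_b, tape, mug, bowl, phone, paint, scissors from where it was at the start of the episode above 0.025 m or angle between any of stamp_a, stamp_b, tape, mug, bowl, phone, paint, scissors's own z axis and vertical above 0.5 rad).
It also fails if it takes over 64 s, if anything falls off the work surface, if the arm or the gripper's body presses on something with over 40 N, if the wrist force passes 120 N, or if a joint passes its speed limit or range.

## Working session

There is one attempt and no reset: what is moved stays moved. The work goes in short steps, each a Python script; the robot and the scene stay as the last script left them, time stands still between calls to the robot, and variables do not carry over. Pictures are saved under pics/ and viewed, at most 10 in all, crops included, and the job is handed in when it is done.

```bash
mkdir -p pics; cat > h.py <<'E'
import numpy as np, cv2
from cell import r, optics
def grab(n):
    im=optics.get_image(n); return im
def save(im,f,box=None,s=1):
    p=im["pixels"][:,:,::-1]
    if box: x0,y0,x1,y1=box; p=p[y0:y1,x0:x1]
    cv2.imwrite("pics/"+f,cv2.resize(p,None,fx=s,fy=s,interpolation=cv2.INTER_CUBIC))
def K(im): return np.array([[im["fx"],0,im["cx"]],[0,im["fy"],im["cy"]],[0,0,1.]])
def rays(im,uv):
    u=cv2.undistortPoints(np.array(uv,float).reshape(-1,1,2),K(im),np.array(im["D"],float)).reshape(-1,2)
    T=np.array(im["camera_from_world"]);R=T[:3,:3];o=-R.T@T[:3,3]
    return o,np.c_[u,np.ones(len(u))]@R
def onplane(im,uv,z):
    o,d=rays(im,uv); return o+d*((z-o[2])/d[:,2])[:,None]
def depthpts(im,uv):
    uv=np.array(uv,int).reshape(-1,2); o,d=rays(im,uv); return o+d*im["depth"][uv[:,1],uv[:,0]][:,None]
def mask(im,lo,hi):
    return cv2.inRange(cv2.cvtColor(im["pixels"],cv2.COLOR_RGB2HSV),lo,hi)
E
python3 - <<'E'
from h import *
for n in("top","side"):
    im=grab(n); save(im,n+"0.png"); T=np.array(im["camera_from_world"]); print(n,im["fx"],-T[:3,:3].T@T[:3,3],T[2,:3])
print(r.finger_overhang,r.current_ee_rot(),r.current_t())
E
```

```text
top 455.287117621409 [ 0.44364899 -0.00586216  1.45662627] [ 0.06706556 -0.02085909 -0.99753051]
side 401.73836516580013 [ 0.18196053 -0.66221789  0.93055936] [ 0.33587131  0.55247022 -0.7628677 ]
0.022 [ 1.40438856e-01  9.90089221e-01 -4.95622090e-04 -1.26643789e-04] 0.1
```

View pics/top0.png

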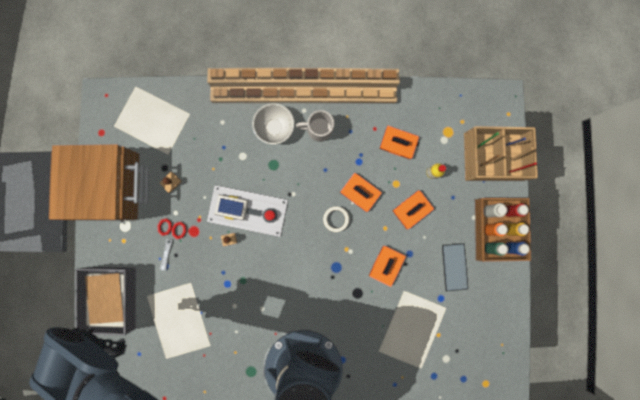

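View pics/side0.png

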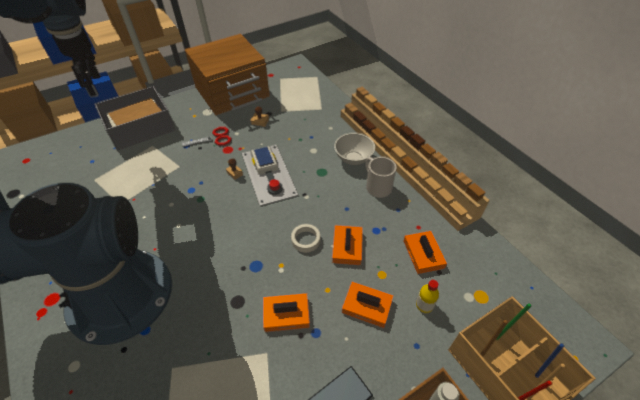

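The top view shows four orange look-alikes at (361,192), (400,142), (414,210) and (388,266). Robot left is image left, so the cover is the one at (361,192), next to the tape at (336,218). The station has its tub at (232,207) and the red plunger at (270,215), with stamp_a at (229,239).

```bash
cat > m.py <<'E'
from h import *
def big(m,near,minA=15):
    cs,_=cv2.findContours(m,cv2.RETR_EXTERNAL,cv2.CHAIN_APPROX_NONE)
    cs=[c for c in cs if cv2.contourArea(c)>minA]
    return min(cs,key=lambda c:np.hypot(*(np.array(cv2.minAreaRect(c)[0])-near)))
def rect(im,c,z):
    P=onplane(im,c.reshape(-1,2),z)[:,:2]
    (cx,cy),(w,h),a=cv2.minAreaRect((P*1000).astype(np.float32))
    if w<h: a+=90; w,h=h,w
    return np.round([cx,cy,w,h,a%180],1)  # long-axis angle
ORANGE=((5,170,90),(18,255,255)); BLUE=((100,90,20),(130,255,255)); RED=((0,150,60),(4,255,255))
E
python3 - <<'E'
from m import *
t=grab("top"); s=grab("side")
for n,im,cov,pad,pump in(("top",t,(361,192),(232,207),(270,215)),("side",s,(348,245),(264,160),(275,187))):
    o=big(mask(im,*ORANGE),cov); print(n,"cover top z26",rect(im,o,.026), "area",cv2.contourArea(o))
    f=np.zeros(im["depth"].shape,np.uint8); cv2.drawContours(f,[o],-1,255,-1)
    rib=big(cv2.bitwise_and(f,mask(im,(0,0,0),(180,255,60))),cov); print(" rib z52",rect(im,rib,.052))
    b=big(mask(im,*BLUE),pad); print(" pad z36",rect(im,b,.036))
    p=big(mask(im,*RED)|mask(im,(175,150,60),(180,255,255)),pump); print(" pump z32",rect(im,p,.032))
    print(" depth z",[np.round(depthpts(im,q)[0],4) for q in(pump,pad,cov)])
t0=t
g=cv2.cvtColor(t["pixels"],cv2.COLOR_RGB2HSV)
print("hsv plate",g[190,240],g[228,270],"tub",g[196,222],"table",g[180,240],g[250,260])
save(t,"topcrop.png",(190,150,400,270),3.8); save(s,"sidecrop.png",(200,120,400,270),4)
E
```

```text
top cover top z26 [ 559.9 -181.5  103.    75.9   53.4] area 726.5
 rib z52 [ 559.6 -181.1   44.8    8.    54.3]
 pad z36 [513.3 228.2  67.3  35.5  78.8]
 pump z32 [487.4 105.9  28.2  25.   90. ]
 depth z [array([0.4871, 0.1036, 0.0416]), array([0.512 , 0.2224, 0.0403]), array([ 0.5579, -0.179 ,  0.0524])]
side cover top z26 [ 554.9 -188.6  120.1   77.    53.3] area 996.0
 rib z52 [ 553.5 -188.8   63.6    7.9   55.8]
 pad z36 [509.7 225.8  72.1  38.9  78.2]
 pump z32 [483.7 103.4  41.3  27.   62.3]
 depth z [array([0.4815, 0.0891, 0.0335]), array([0.5043, 0.208 , 0.0346]), array([ 0.5443, -0.2049,  0.0507])]
hsv plate [ 15   3 170] [  0   2 217] tub [ 23  20 204] table [ 69  12 151] [ 65  10 151]
```

View pics/topcrop.png

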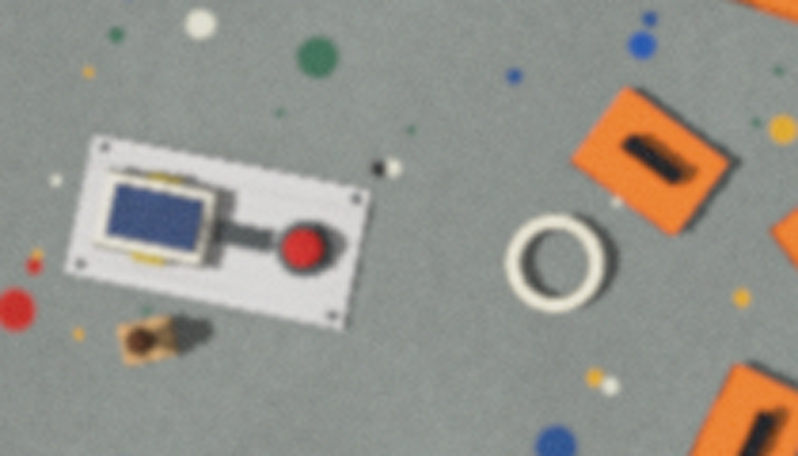

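The crop confirms the choice: the orange cover at top px (361,192), lying clear of the tape. The measured pad-to-pump distance is 125.0 mm (expected 125), so the station yaw is about -11.9°. The two cameras differ by a constant offset of about 4 mm, so I average them. Next is pressing the plunger.

```bash
cat >> m.py <<'E'
from scipy.spatial.transform import Rotation as Ro
def quat(phi,flip=False):
    p=np.radians(phi)+(np.pi if flip else 0); c,s=np.cos(p),np.sin(p)
    return Ro.from_matrix(np.array([[-s,c,0],[c,s,0],[0,0,-1.]]).T.reshape(3,3).T if False else np.column_stack([[-s,c,0],[c,s,0],[0,0,-1]])).as_quat()
def best(pos,phi):
    q0=np.array(r.current_q()); o=[]
    for f in(False,True):
        q=r.inverse_kinematics(list(pos),list(quat(phi,f)))
        if q is not None: o.append((np.abs(np.array(q)-q0).max(),f))
    return list(quat(phi,min(o)[1]))
def go(pos,phi): q=best(pos,phi); r.move_to(list(pos),q); return q
def st(): print("t%.2f"%r.current_t(),"tcp",np.round(r.current_tool_pos(),4),"F",np.round(r.current_contact_force(),1),"open %.3f"%r.current_opening(),"ff %.1f"%np.max(r.current_finger_force()))
E
sed -i 's/np.array(\[\[-s,c,0\],\[c,s,0\],\[0,0,-1.\]\]).T.reshape(3,3).T if False else //' m.py
python3 - <<'E'
from m import *
r.set_gripper(0.0,40); st()
x,y=.4855,.1047
go((x,y,.12),-11.9); st(); print(np.round(r.current_q(),2))
r.move_linear([x,y,.062],vel=.15); st()
for z in np.arange(.054,.034,-.003):
    r.move_linear([x,y,z],vel=.05); st()
    if r.current_contact_force()[2]>14: break
E
```

```text
t0.97 tcp [0.1529 0.5283 0.2201] F [ 0.1  0.2 -0.1] open 0.000 ff 0.0
t2.94 tcp [0.4855 0.1054 0.1202] F [-0.3  0.2  0.7] open -0.003 ff 0.0
[0.12 0.39 1.88 0.   0.87 0.33]
t3.48 tcp [0.4857 0.105  0.0624] F [-0.4  0.2 -0.3] open 0.000 ff 0.0
t3.78 tcp [0.4856 0.1047 0.0541] F [-0.2  0.6  0.3] open -0.004 ff 0.0
t4.03 tcp [0.4855 0.1047 0.051 ] F [-0.2 -0.8 -0.8] open 0.001 ff 0.0
t4.28 tcp [0.4854 0.1047 0.0478] F [-0.  -0.7  0.5] open 0.002 ff 0.0
t4.53 tcp [0.4854 0.1047 0.0448] F [ 0.2 -0.3 -0.1] open 0.001 ff 0.0
t4.78 tcp [0.4854 0.1047 0.0418] F [-0.2  0.1 -0.6] open -0.004 ff 0.0
t5.03 tcp [0.4854 0.1047 0.0388] F [-0.6 -0.1 -0.2] open -0.004 ff 0.0
t5.28 tcp [0.4854 0.1047 0.0358] F [-0.2 -0.7 -0.5] open 0.002 ff 0.0
```

```bash
python3 - <<'E'
from m import *
s=grab("side"); save(s,"side1.png",(200,90,360,210),4.5); st()
E
```

```text
t5.33 tcp [0.4855 0.1047 0.0359] F [ 0.1 -0.2 -0.3] open 0.000 ff 0.0
```

View pics/side1.png

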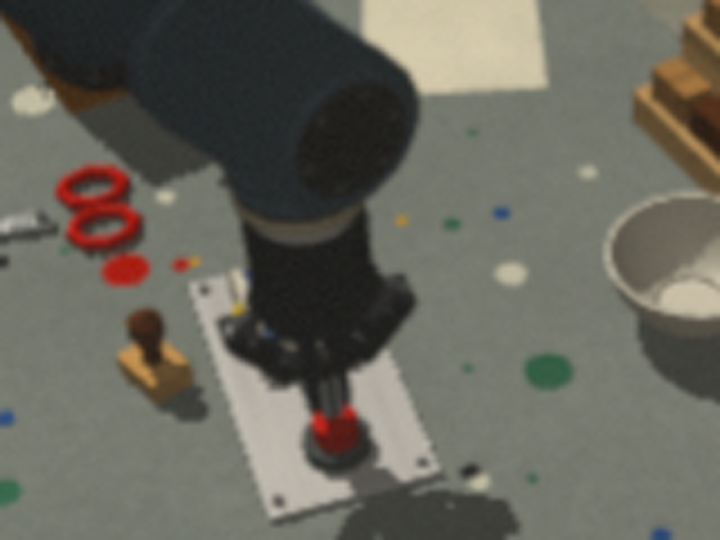

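The crop shows the closed fingertips over the middle of the plunger at crop px (335,410), with red on both sides and still standing above the collar. There is no contact yet, so I keep going down while watching the force.

```bash
python3 - <<'E'
from m import *
s=grab("side")
for v in range(172,196,2): print(v,[np.round(depthpts(s,(u,v))[0]*1000).astype(int).tolist() for u in(270,274,278)])
x,y=.4855,.1047
for z in np.arange(.034,.0139,-.002):
    r.move_linear([x,y,z],vel=.05); st()
    if abs(r.current_contact_force()[2])>3: break
E
```

```text
172 [[474, 93, 99], [484, 89, 97], [528, 164, 6]]
174 [[473, 93, 91], [486, 95, 82], [525, 159, 3]]
176 [[475, 101, 74], [485, 93, 76], [521, 150, 4]]
178 [[473, 98, 70], [484, 93, 68], [497, 96, 58]]
180 [[472, 97, 62], [482, 92, 61], [513, 134, 5]]
182 [[478, 114, 34], [481, 91, 54], [497, 99, 37]]
184 [[474, 108, 33], [484, 99, 36], [495, 95, 33]]
186 [[472, 103, 30], [481, 94, 33], [491, 89, 32]]
188 [[472, 107, 18], [480, 93, 26], [490, 88, 25]]
190 [[470, 103, 14], [479, 94, 17], [489, 86, 18]]
192 [[466, 96, 13], [475, 86, 18], [485, 79, 18]]
194 [[465, 96, 4], [474, 86, 9], [484, 78, 11]]
t5.63 tcp [0.4854 0.1047 0.0339] F [ 0.1 -0.4 -0.5] open -0.001 ff 0.0
t5.88 tcp [0.4854 0.1047 0.0319] F [-0.8  0.6  0.1] open -0.001 ff 0.0
t6.13 tcp [0.4854 0.1047 0.0299] F [ 0.4 -0.4  0. ] open 0.000 ff 0.0
t6.38 tcp [0.4854 0.1047 0.0279] F [0.5 0.1 0.4] open -0.001 ff 0.0
t6.63 tcp [0.4854 0.1047 0.0259] F [ 0.2 -0.2  0.6] open 0.002 ff 0.0
t6.88 tcp [0.4857 0.1047 0.0241] F [0.4 0.2 2.5] open -0.002 ff 1.3
t7.13 tcp [0.4857 0.1047 0.0221] F [ 0.3 -0.3  3.7] open 0.001 ff 1.7
```

Contact starts at TCP z≈0.0245 with 2.5 N, which matches the spring. So the shut fingertips really sit about 7.5 mm above the reported TCP z, some 30 mm higher than nominal, and I'll use that measured offset. Continuing to the bottom.

```bash
python3 - <<'E'
from m import *
x,y=.4855,.1047
for z in np.arange(.018,.004,-.002):
    r.move_linear([x,y,z],vel=.05); st()
    if abs(r.current_contact_force()[2])>11: break
r.sleep(.15)
r.move_linear([x,y,.05],vel=.12); r.sleep(.1); st()
E
```

```text
t7.38 tcp [0.4857 0.1047 0.0181] F [1.  0.3 5.4] open 0.001 ff 2.5
t7.63 tcp [0.4857 0.1047 0.0162] F [0.4 1.  5.9] open -0.000 ff 2.8
t7.88 tcp [0.4857 0.1047 0.0143] F [ 0.6 -0.6  6.5] open -0.002 ff 3.2
t8.13 tcp [0.4857 0.1047 0.0123] F [-0.3  0.3  7.4] open 0.001 ff 3.6
t8.38 tcp [0.4858 0.1047 0.0108] F [-2.6 -0.9 13.9] open -0.000 ff 7.1
t9.12 tcp [0.4849 0.1046 0.0491] F [-0.8  0.1  0.1] open 0.001 ff 0.0
```

The plunger went all the way down (hard stop at TCP 0.0108) and is released. Next I grasp the cover by its rib.

```bash
python3 - <<'E'
from m import *
t=grab("top"); 
p=big(mask(t,*RED)|mask(t,(175,150,60),(180,255,255)),(270,215)); print("pump",rect(t,p,.032))
x,y=.4855,.1047
r.move_linear([x,y,.15],vel=.3)
x,y,phi=.558,-.1827,-36.3
go((x,y,.12),phi); r.set_gripper(.5,60); st(); print(np.round(r.current_q(),2))
r.move_linear([x,y,.0235],vel=.12); st()
r.set_gripper(0.0,60); st()
r.move_linear([x,y,.045],vel=.1); st()
t=grab("top"); s=grab("side")
save(s,"side2.png",(240,150,440,300),4)
E
```

```text
pump [437.1 344.5  28.6  25.   90.2]
t11.28 tcp [ 0.558  -0.1825  0.1201] F [ 0.1 -0.1 -0.5] open 0.499 ff 0.0
[-0.4   0.53  1.64  0.    0.97  0.24]
t12.22 tcp [ 0.5585 -0.1829  0.0242] F [0.3 0.2 1. ] open 0.499 ff 0.0
t12.59 tcp [ 0.5585 -0.1829  0.0243] F [-0.1  0.   6.5] open 0.150 ff 59.3
t12.96 tcp [ 0.5582 -0.1828  0.0454] F [-0.3  1.1 -1.5] open 0.147 ff 58.6
```

View pics/side2.png

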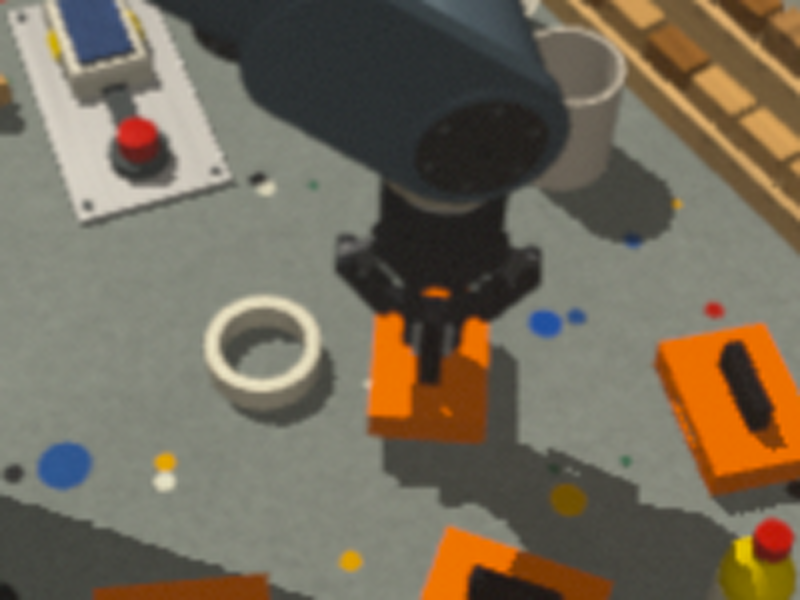

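The cover is gripped squarely by its rib and lifted level (crop px (430,380)). The tape is untouched and the plunger at crop px (138,135) is back up. Now I carry the cover over the tub.

```bash
python3 - <<'E'
from m import *
r.move_linear([.5582,-.1828,.14],vel=.25)
x,y,phi=.5115,.2270,-12.0
go((x,y,.14),phi); r.move_linear([x,y,.066],vel=.12); st()
s=grab("side"); save(s,"side3.png",(190,90,350,210),5); t=grab("top"); save(t,"top3.png",(180,150,320,255),5)
o=big(mask(t,*ORANGE),(232,207)); print(rect(t,o,.066),cv2.contourArea(o))
E
```

```text
t15.88 tcp [0.512  0.227  0.0666] F [ 0.6 -0.7 -0.9] open 0.147 ff 58.6
[511.3 182.4  60.2  23.4  11.8] 75.5
```

View pics/side3.png

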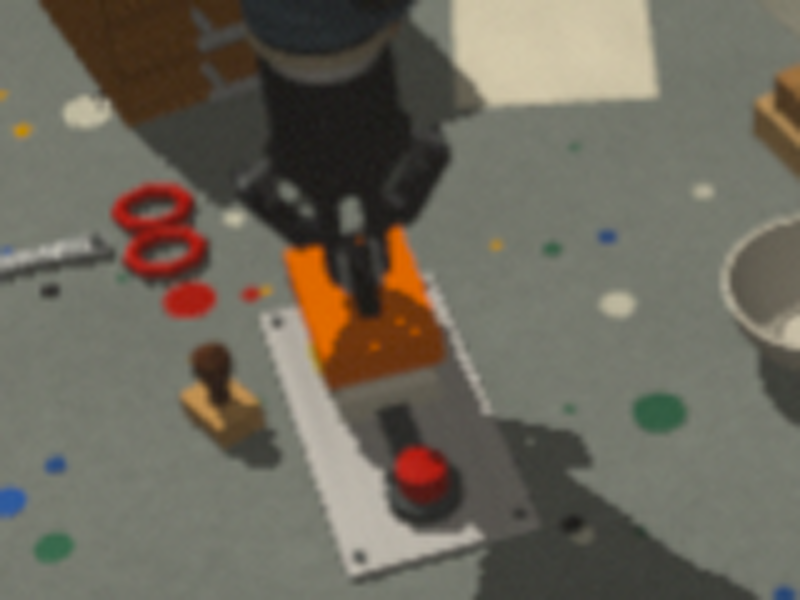

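View pics/top3.png

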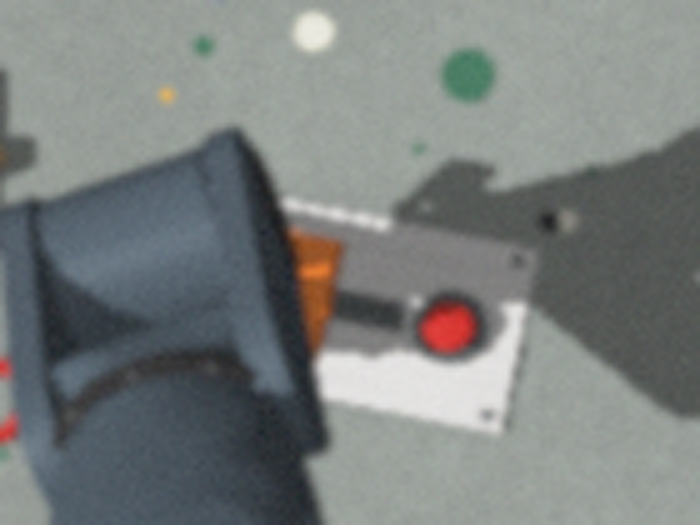

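Both crops show the cover hanging square above the tub, with its pump-side end at about px (343,240)–(315,352) in the top crop. I check that end's distance from the plunger in the top view (it should be 72 mm).

```bash
python3 - <<'E'
from m import *
for n in("top","side"):
    im=grab(n)
    a=np.radians(78.04); u=np.array([np.cos(a),np.sin(a)]); v=np.array([u[1],-u[0]])
    pump=np.array([.4874,.1059]) if n=="top" else np.array([.4837,.1034])
    m=mask(im,(3,120,60),(20,255,255))
    c=big(m,(243,210) if n=="top" else (265,155)); h=.067
    P=(onplane(im,c.reshape(-1,2),h)[:,:2]-pump)*1000
    al,la=P@u,P@v
    # end edge per lateral bin
    print(n,rect(im,c,h),[(b,round(al[(la>b)&(la<=b+8)].min(),1)) for b in range(-40,40,8) if ((la>b)&(la<=b+8)).any()],"lat",la.min().round(1),la.max().round(1))
    # lateral edges per along bin
    print([(b,la[(al>b)&(al<=b+10)].min().round(1),la[(al>b)&(al<=b+10)].max().round(1)) for b in range(60,180,10) if ((al>b)&(al<=b+10)).any()])
E
```

```text
top [507.8 185.8  67.4  27.6   0.6] [(-32, np.float64(74.3)), (-24, np.float64(73.3)), (-16, np.float64(71.6)), (-8, np.float64(69.9)), (0, np.float64(71.2)), (8, np.float64(72.6)), (16, np.float64(74.5)), (24, np.float64(72.9)), (32, np.float64(74.8))] lat -29.8 35.9
[(60, np.float64(-3.4), np.float64(-3.4)), (70, np.float64(-29.8), np.float64(35.4)), (80, np.float64(-18.6), np.float64(34.8)), (90, np.float64(4.7), np.float64(35.9)), (100, np.float64(24.3), np.float64(34.0))]
side [507.4 219.  135.1  79.7  76. ] [(-40, np.float64(51.6)), (-32, np.float64(52.6)), (-24, np.float64(51.6)), (-16, np.float64(51.6)), (-8, np.float64(53.7)), (0, np.float64(50.7)), (8, np.float64(51.7)), (16, np.float64(53.8)), (24, np.float64(51.8)), (32, np.float64(54.9))] lat -41.9 40.6
[(60, np.float64(-39.2), np.float64(36.1)), (70, np.float64(-40.0), np.float64(37.3)), (80, np.float64(-41.9), np.float64(38.0)), (90, np.float64(-39.8), np.float64(37.5)), (100, np.float64(-38.7), np.float64(38.2)), (110, np.float64(-39.5), np.float64(37.7)), (120, np.float64(-38.5), np.float64(38.9)), (130, np.float64(-39.3), np.float64(39.6)), (140, np.float64(-39.2), np.float64(39.1)), (150, np.float64(-38.1), np.float64(40.4)), (160, np.float64(-39.0), np.float64(39.9)), (170, np.float64(-36.9), np.float64(40.6))]
```

The cover's end edge is 72–73 mm from the plunger and its sides are at ±39 mm, so it is aligned within about 1 mm. Descending with the force watched.

```bash
python3 - <<'E'
from m import *
x,y,phi=.5114,.2266,-11.6
q=best((x,y,.06),phi)
for z in [.060,.056,.053,.050,.047,.044,.042,.040,.038]:
    r.move_linear([x,y,z],q,vel=.05); st()
    F=np.array(r.current_contact_force())
    if F[2]>16 or np.hypot(*F[:2])>12: break
E
```

```text
t16.35 tcp [0.5111 0.2265 0.0596] F [-0.2  0.5 -0.7] open 0.144 ff 58.6
t16.60 tcp [0.5112 0.2265 0.0557] F [ 0.6 -0.5 -1.3] open 0.146 ff 58.6
t16.85 tcp [0.5113 0.2266 0.0528] F [ 0.3 -0.4 -0.9] open 0.145 ff 58.6
t17.10 tcp [0.5113 0.2266 0.0498] F [ 0.3  0.5 -1.7] open 0.142 ff 58.6
t17.35 tcp [0.5113 0.2265 0.0468] F [-0.8  0.4 -0.6] open 0.147 ff 58.6
t17.60 tcp [0.5115 0.2266 0.0439] F [ 0.6 -0.1 -1.4] open 0.146 ff 58.6
t17.85 tcp [0.5116 0.2267 0.0421] F [0.9 0.1 1.4] open 0.146 ff 58.9
t18.10 tcp [0.5116 0.2267 0.0401] F [1.5 0.7 2.6] open 0.148 ff 59.2
t18.35 tcp [0.5118 0.2268 0.0383] F [2.4 0.3 4.5] open 0.147 ff 59.4
```

```bash
python3 - <<'E'
from m import *
x,y,phi=.5114,.2266,-11.6
q=best((x,y,.06),phi)
for z in np.arange(.037,.024,-.001):
    r.move_linear([x,y,z],q,vel=.03); st()
    F=np.array(r.current_contact_force())
    if F[2]>17 or np.hypot(*F[:2])>15: break
E
```

```text
t18.60 tcp [0.5112 0.2265 0.0363] F [ 3.8  0.9 -6.3] open 0.142 ff 61.1
t18.85 tcp [0.5112 0.2265 0.0359] F [ 2.   0.3 -2.2] open 0.150 ff 61.7
t19.10 tcp [0.5112 0.2265 0.0352] F [-1.7 -0.7  4.7] open 0.143 ff 62.5
t19.35 tcp [0.5112 0.2265 0.0341] F [-1.9 -1.   5.2] open 0.146 ff 62.6
t19.60 tcp [0.5112 0.2265 0.0332] F [-1.6 -1.5  6.7] open 0.147 ff 62.7
t19.85 tcp [0.5113 0.2265 0.0324] F [-2.5 -2.   7.8] open 0.145 ff 63.1
t20.10 tcp [0.5113 0.2266 0.0324] F [-7.7 -4.3 21. ] open 0.145 ff 64.8
```

The snap shows as the force dropping to -6 N at TCP 0.036. The spring ramp follows, with a hard stop at 0.0324, which equals the 8 mm home height. One look before handing in.

```bash
python3 - <<'E'
from m import *
r.sleep(.6); st()
s=grab("side"); save(s,"side4.png",(190,90,350,210),5)
E
```

```text
t20.70 tcp [0.5114 0.2266 0.0324] F [-7.4 -3.6 21.2] open 0.146 ff 64.8
```

View pics/side4.png

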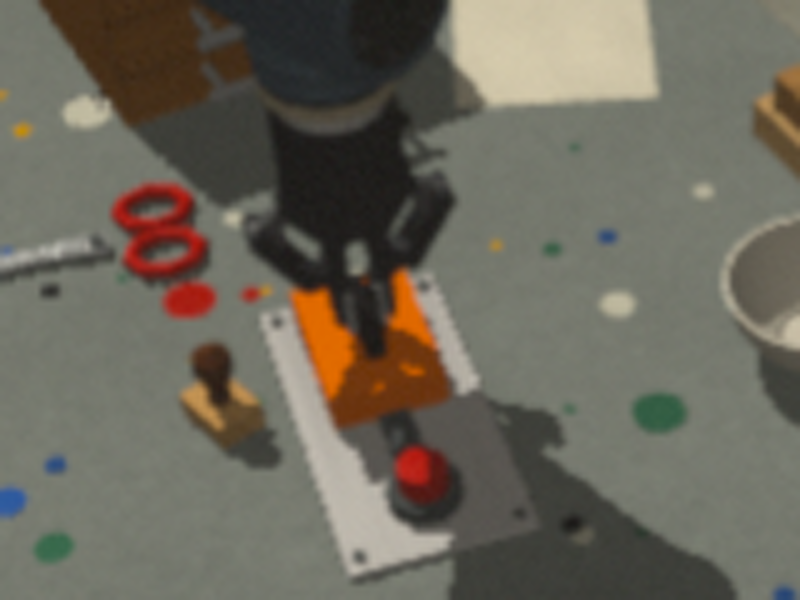

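The cover sits flat and square, down against the plate (crop px (370,345)). The plunger is up at (420,470) and the stamp at (222,395) has not moved. Handing in.

```bash
python3 -c "
from cell import r
print(r.hand_in())"
```

```text
the job is handed in; nothing more can be done
None
```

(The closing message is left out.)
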